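# Back off the ratchet clamp from the bottles

### The arm

A 6-joint arm with a two-finger parallel gripper is mounted at the origin on a cart in front of the work surface, level with it; the furniture and walls round the work are solid. World frame = base frame: x ahead of the robot, y to its left, z up, the work surface at z = 0. Lengths are in mm, angles in rad, forces in N, time in s.
With the tool pointing down it reaches from about 400 to 925 mm from the base axis. Payload 12.5 kg.
Tool frame: the origin (TCP) lies on the front face of the gripper's body, between the roots of the fingers; the fingertips stand 78 mm ahead of it and the grasp point (between the pads) lies 59 mm ahead of it (env.nose_length is the distance from the TCP to the fingertips, in mm); z points along the fingers, y is the line along which they close (so a half turn about z gives the same grasp; the last joint's range is limited). The gripper opens to 95 mm and grips with 3 to 60 N. Pads are 20 mm wide; open, the fingers measure 119 mm over their backs; the gripper's body (75 mm by 180 mm) begins 59 mm behind the grasp point.
Start: joints at [1.233, 0.491, 1.559, -0, 1.092, -0.106], TCP at [143.56, 608.3, 292.261] pointing down, gripper open.
Joint ranges: [-3.1, 3.1], [-0.84, 2.19], [0.05, 2.79], [-1.13, 4.28], [0.06, 2.93], [-2.69, 2.69]. Speed limits (rad/s): [2.22, 2.22, 2.79, 3.14, 3.14, 3.14].

### API

Orientations are given as [roll, pitch, yaw] about the fixed x, y, z axes, in that order (R = Rz(yaw) Ry(pitch) Rx(roll)).
In Python, from cell import env gives the robot as it stands.
- The arm moves only by the tool jog_arm, never from a script. Its argument "motion" is a list of rows, each a list of 7 numbers: the turn, a rotation vector about the tool's x, y, z in degrees, then the shift along the tool's x, y, z in mm, then the finger opening in mm, from 0 to 95.1. In form: [[wx, wy, wz, x, y, z, hand], ...]. A call has 1 to 10 rows; each row shifts and turns the commanded pose from where the row before left it, along the tool's axes as they then stand; what a row does not reach is not made up. A row lasts 1/8 s, in which the tool goes at most 62.5 mm and 10.7 degrees, less where a joint would pass 70% of its speed; a pose out of reach is approached as far as the arm can. A call is refused whole if a number of a shift passes 62.5 or a number of a turn 10.7, either way. A call with a gripper value outside its range is refused whole. The fingers move at their own pace and stop on an object; the grip force is fixed at half the most. Time passes only in rows, so rows that do not move let the fingers close. It gives the time, the measured TCP pose, the force, the opening and the grip force at its end, in the units of the state.
- env.state(): the state, without advancing time (a new reading comes with each control period).
- env.read_camera(name): name is "scene" or "top"; returns a dict with "color" (480x640x3 uint8, red, green, blue), "z_map" (480x640 float32, mm along the optical axis (not along the pixel's ray), 0 where there is no reading), "camera_matrix" (3x3 intrinsics, pixels), "world_to_cam" (4x4, takes a point from world to camera coordinates). Camera axes: x right, y up, looking along -z (the intrinsics and any distortion apply to the point x, -y, -z); pixel columns grow to the right and rows downward; lengths in mm; the calibration is good to about 2 mm. A picture is of the moment at which its call begins.
- env.job_done(): hands the job in; it is judged then, once.
Trained networks look in the newest picture that a camera, given by its name, has taken for a name from the list of things; names that differ only in an ending like _2 or _b are one class to them, and where a whole thing is asked for, a point or a joint stands for the part that bears it (a point fixed in the world has none). Each returns a list of dicts, best first, with "score" (0 to 1); they miss things now and then, are a little off and sometimes report something else, mostly with a low value. They report only what shows in the picture. A call takes as long as a camera call. They do not tell look-alikes from the thing itself.
- env.recognise(camera, thing): "location" ([column, row] in pixels, amid what is visible of it).
The state is a dict: "t": time; "joints": joint angles; "qvel": joint speeds; "tau": joint torques, N m; "eef_pos": TCP position; "tcp_rot": TCP orientation; "ft_force": force on the tool from outside, world axes, zero at the start; "moment": the same for the moment, N m; "opening": opening from 0.0 (shut) to 1.0 (fully open); "grip_force": force on a finger pad.
Only numpy, scipy, OpenCV 4.12 (cv2) and the standard library are available. Lean on these libraries where they do the work, as an engineer would, in place of code of your own. Each camera call takes 0.05 s, during which the arm holds its last target. There are 200 camera calls.

### The job

Two identical ratchet clamps are screwed to the table; open the one that holds the three small bottles: press its black release pad down with a fingertip and, keeping it pressed, push the jaw back along its bar until it is fully home against the end stop, then let the pad spring up and draw the hand clear. Only press and push: nothing is to be picked up. Leave the bottles standing where they are, and leave the clamp with the cartons and everything else on the table alone.

Things in the scene. Friction and masses are not known exactly. Their poses are not given: they have to be found in the camera images.
- clamp_a: The clamp holding the bottles, fixed to the table: grey base plate 280 x 94 x 8 mm with a toothed bar along it. Origin: centre of the plate's underside. x runs along the bar from the end stop (block 52 mm high, face at x = -125 mm) to the upright fixed fence (face at +125 mm, 80 mm high); z up. The bar's centre is at y = -22 mm; the bottles stand beside it, about y = +18 mm.
- clamp_a_pad (a point): Centre of the top of its black ribbed release pad (44 mm along the bar, 36 mm across), 58 mm above the table when up; moves with jaw and press. The pad floors a pocket of the sliding carriage: 24 mm from this point, towards the end stop, stands a grey back rest to push on; 24 mm towards the fence, the jaw plate. Both rise 22 mm above the pad; the pocket's sides are open.
- clamp_a_release (a joint): How far the bottles' clamp's pad is pressed straight down, m: 0 up (ratchet locked), 0.008 bottomed. A spring resists with 2.5 N at the top, 6 N at the bottom, and lifts the pad when let go. The ratchet is free only while the pad is kept down by 0.004 or more.
- clamp_a_jaw (a joint): Position of the bottles' clamp's jaw, m; grows as it is pushed back, away from the fence (clamp's -x). Gap from fence to jaw plate: this + 60 mm. 0.115: fully back, carriage at the end stop. Starts at 0.027 to 0.031. Friction 2.5 N. Locked, it goes back at most one tooth (12 mm) and stops dead; forwards, towards the bottles, it clicks on freely.
- clamp_a_face (a point): Point on the jaw plate's face towards the bottles, 45 mm above the table, on the line of the bottles.
- clamp_b: The other clamp, holding two cartons, to be left alone: made exactly like the first, same frame.
- clamp_b_pad (a point): Centre of the top of the other clamp's release pad (made like the first).
- clamp_b_release (a joint): Press of the other clamp's release pad, m (as for the first).
- clamp_b_jaw (a joint): Jaw position of the other clamp, m (as for the first).
- clamp_b_face (a point): Point on the other clamp's jaw plate, on the face towards the cartons, 45 mm above the table.
- bottle_0_mid (a point): Centre, half-way up, of a small lacquer bottle with a black cap, 27 mm across, 74 mm high, loose, standing on the clamp's base plate (its top 82 mm above the table); z is its axis.
- bottle_3_mid (a point): Centre, half-way up, of a small lacquer bottle with a black cap, 27 mm across, 74 mm high, loose, standing on the clamp's base plate (its top 82 mm above the table); z is its axis.
- bottle_6_mid (a point): Centre, half-way up, of a small lacquer bottle with a black cap, 27 mm across, 74 mm high, loose, standing on the clamp's base plate (its top 82 mm above the table); z is its axis.
- pack_00_mid (a point): Centre, half-way up, of a small folding carton, 34 x 34 x 132 mm, loose, standing upright in the other clamp (its top 140 mm above the table); z is its long axis.
- pack_03_mid (a point): Centre, half-way up, of a small folding carton, 34 x 34 x 132 mm, loose, standing upright in the other clamp (its top 140 mm above the table); z is its long axis.
- pen_1: A thin pen 145 mm long, 11 mm thick, lying loose on the table between the clamps; origin at its underside.
- tally_counter: A hand tally counter 46 x 67 x 22 mm, loose, right of the power strip; origin at its underside.
Things that resemble listed ones, but are neither listed nor needed, are in the scene too. What is shaped like the part that bears bottle_3_mid but turquoise is not meant.

How it is judged (in metres and radians):
On the way, in this order (a step that is already met when the one before it is completed fails the run):
1. the release pad of the bottles' clamp is pressed at least 4 mm while the jaw is still forward (value of joint clamp_a_release above 0.004 m and value of joint clamp_a_jaw below 0.07 m), for 0.1 s.
2. its jaw is pushed fully back, to within 6 mm of the end stop (value of joint clamp_a_jaw above 0.109 m), for 0.1 s.
At the end, for the whole second after the job is handed in: The jaw of the bottles' clamp is within 8 mm of fully back, its release pad is up again (pressed less than 2 mm), the three bottles stand upright (tilt under 0.1 rad) within 15 mm of where they were, the other clamp's jaw has moved less than 14 mm and its cartons less than 15 mm (value of joint clamp_a_jaw above 0.107 m and value of joint clamp_a_release below 0.002 m and angle between each of bottle_0_mid, bottle_3_mid, bottle_6_mid's own z axis and vertical below 0.1 rad and distance of each of bottle_0_mid, bottle_3_mid, bottle_6_mid, pack_00_mid, pack_03_mid from where it was at the start of the episode below 0.015 m and distance of clamp_b_face from where it was at the start of the episode below 0.014 m); the robot touches nothing.
It fails at once if a bottle is tipped over, lifted or carried off (angle between any of bottle_0_mid, bottle_3_mid, bottle_6_mid's own z axis and vertical above 0.5 rad or distance of any of bottle_0_mid, bottle_3_mid, bottle_6_mid from where it was at the start of the episode above 0.03 m).
It fails at once if the other clamp's release is pressed or its jaw is moved (value of joint clamp_b_release above 0.0065 m or distance of clamp_b_face from where it was at the start of the episode above 0.016 m).
It fails at once if a carton in the other clamp is tipped, lifted or carried off (angle between any of pack_00_mid, pack_03_mid's own z axis and vertical above 0.4 rad or distance of any of pack_00_mid, pack_03_mid from where it was at the start of the episode above 0.03 m).
It fails at once if the pen or the tally counter is carried off or pushed away (distance of any of pen_1, tally_counter from where it was at the start of the episode above 0.03 m).
It also fails if it takes over 32 s, if anything falls off the work surface, if the arm or the gripper's body presses on something with over 40 N, if the wrist force passes 120 N, or if a joint passes its speed limit or range.

## Working session

There is one attempt and no reset: what is moved stays moved. The work goes in short steps, Python scripts to look and compute and a tool call to move; the robot and the scene stay as the last step left them, time stands still between calls to the robot, and variables do not carry over. Pictures are saved under pics/ and viewed, at most 10 in all, crops included, and the job is handed in when it is done.

Besides the shell and the picture viewer there is one more tool, called after "Call:" by a JSON object that holds its "fn" and its "kwargs". jog_arm: Moves the arm, as the interface text tells. Its arguments: {"type":"object","properties":{"motion":{"type":"array"}},"required":["motion"]}

```bash
mkdir -p pics
cat > h.py <<'E'
import numpy as np, cv2
from cell import env
def w2p(c,P):
    P=np.atleast_2d(P); W=c["world_to_cam"]; q=P@W[:3,:3].T+W[:3,3]; q=q*[1,-1,-1]
    p=q@c["camera_matrix"].T; return p[:,:2]/p[:,2:]
def p2w(c,u,v,z=None):
    d=c["z_map"][int(v),int(u)] if z is None else z
    q=np.linalg.inv(c["camera_matrix"])@[u,v,1]*d*[1,-1,-1]
    W=c["world_to_cam"]; return W[:3,:3].T@(q-W[:3,3])
def cloud(c):
    v,u=np.mgrid[:480,:640]; d=c["z_map"]
    q=np.stack([u*d,v*d,d],-1)@np.linalg.inv(c["camera_matrix"]).T*[1,-1,-1]
    W=c["world_to_cam"]; return (q-W[:3,3])@W[:3,:3]
E
python3 - <<'E'
from h import *
np.set_printoptions(precision=1,suppress=True)
for n in ["top","scene"]:
    c=env.read_camera(n); cv2.imwrite(f"pics/{n}.png",c["color"][...,::-1])
    for t in ["clamp_a","clamp_a_pad","clamp_a_face","bottle_0_mid","pack_00_mid","pen_1","tally_counter"]:
        for r in env.recognise(n,t)[:5]:
            u,v=r["location"]; print(n,t,round(r["score"],2),np.array([u,v]),p2w(c,u,v))
print(env.state())
E
```

```text
top clamp_a 0.74 [223.6 256.2] [546.2 320.6   6.9]
top clamp_a 0.66 [341.3 244.5] [568.4  53.8  58.4]
top clamp_a_pad 0.62 [348.4 244.6] [567.9  38.3  61.3]
top clamp_a_face 0.97 [343.5 238.9] [580.7  49.   59.8]
top bottle_0_mid 0.62 [319.1 200.6] [667.7 103.5  51. ]
top bottle_0_mid 0.4 [343.6 236.7] [585.9  48.7  57.1]
top pack_00_mid 0.76 [220.7 189.5] [672.  306.7 139.6]
top pack_00_mid 0.57 [213.1 211.2] [626.4 321.2 138.4]
top pen_1 0.69 [280.8 280.5] [492.1 190.    0.3]
top tally_counter 0.88 [432.8 303.9] [ 440.6 -151.6   22.8]
scene clamp_a 0.98 [233.8 203.4] [546.1 282.3  42.2]
scene clamp_a 0.94 [307.3 277.2] [545.2  16.9  67.7]
scene clamp_a_face 0.85 [310.1 264.6] [570.5  46.1  56.7]
scene bottle_0_mid 0.63 [342.  228.2] [672.6  90.5  52.6]
scene pack_00_mid 0.82 [279.6 151.4] [672.  304.1 103. ]
scene pack_00_mid 0.38 [314.8 267.2] [574.   36.8  56.1]
scene pen_1 0.58 [244.7 191.2] [575.  286.1  57.2]
scene pen_1 0.55 [245.2 253.4] [510.4 180.    6.6]
scene tally_counter 0.82 [302.3 399.5] [ 429.  -139.7   16.8]
{'t': 0.8, 'joints': array([ 1.2,  0.5,  1.6,  0. ,  1.1, -0.1]), 'qvel': array([ 0., -0., -0.,  0., -0., -0.]), 'tau': array([  0. , -61.2, -25.8,   0.1,   0. ,   0. ]), 'eef_pos': array([143.5, 608.3, 292.3]), 'tcp_rot': array([ 3.1, -0. ,  2.9]), 'ft_force': array([ 0.6,  0.1, -0. ]), 'moment': array([ 0.,  0., -0.]), 'grip_force': 0.0, 'opening': 1.0004431099819207}
```

View pics/top.png

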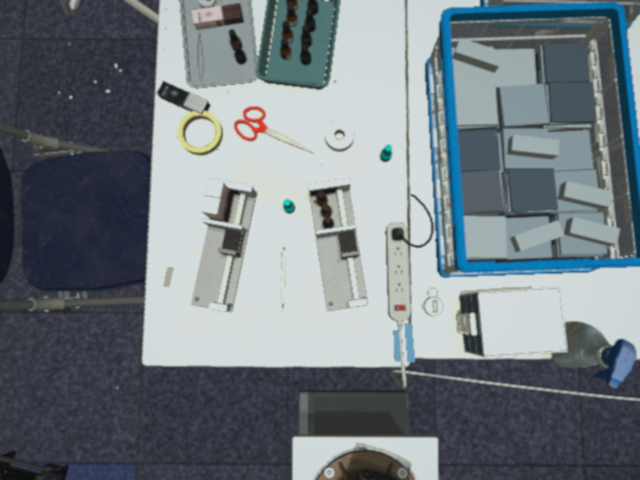

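View pics/scene.png

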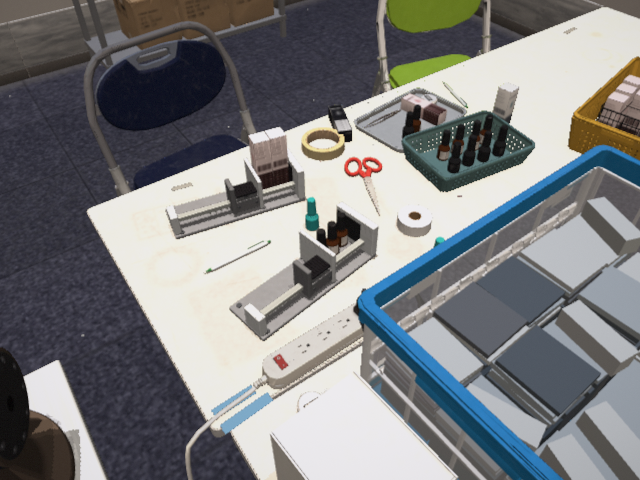

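Top view: the bottle clamp is the right one, with fence at (330,185), jaw at (333,228), pad at (348,243) and end stop at (355,304). The carton clamp is at (225,245) and the pen at (283,278). Next I fit the clamp's pose from depth.

Run:
```python
from h import *
np.set_printoptions(precision=1,suppress=True)
c=env.read_camera("top"); X=cloud(c); Z=X[...,2]
m=np.zeros(Z.shape,bool); m[170:318,298:375]=1
xy=lambda k:X[k][:,:2]
for lo,hi in [(4,14),(46,58),(72,88)]:
    k=m&(Z>lo)&(Z<hi)
    n,l,s,ce=cv2.connectedComponentsWithStats(k.astype(np.uint8))
    for i in range(1,n):
        if s[i,4]>12:
            kk=l==i; r=cv2.minAreaRect(xy(kk).astype(np.float32))
            print((lo,hi),s[i],"z",Z[kk].mean(),"rect",np.array(r[0]),np.array(r[1]),r[2])
k=m&(Z>4)&(Z<88); r=cv2.minAreaRect(xy(k).astype(np.float32)); print("all",r); 
im=c["color"][170:320,290:390,::-1]; im=cv2.resize(im,None,fx=4,fy=4,interpolation=cv2.INTER_CUBIC)
h=cv2.applyColorMap(np.clip(Z[170:320,290:390]*2.5,0,255).astype(np.uint8),cv2.COLORMAP_JET); h=cv2.resize(h,None,fx=4,fy=4,interpolation=cv2.INTER_NEAREST)
cv2.imwrite("pics/crop.png",np.hstack([im,h]))
```

```text
(4, 14) [343 190  14  36 243] z 8.117857294546525 rect [661.2  33.1] [80.1 23.9] 9.754764556884766
(4, 14) [326 193  17  35 287] z 8.283646512887358 rect [655.4  68.6] [81.1 24.3] 11.212699890136719
(4, 14) [308 195  16  37 264] z 8.248546685211739 rect [649.7 109.9] [86.4 24.7] 11.2958984375
(4, 14) [ 316  235   38   80 1740] z 8.386543235425977 rect [508.5  66.4] [183.8  65.1] 10.455118179321289
(4, 14) [356 237   6  14  25] z 6.692116183685042 rect [577.5  12.3] [30.7 10.9] 8.544120788574219
(4, 14) [353 255  17  50 305] z 8.492953859849877 rect [494.1   9. ] [112.3  20.6] 11.147628784179688
(46, 58) [334 186  17   5  20] z 53.791518963417204 rect [697.3  52.6] [ 2.4 36.7] 12.321710586547852
(46, 58) [350 229   6   6  14] z 54.513346141229086 rect [597.8  27.9] [ 9.5 11.5] 13.749933242797852
(46, 58) [338 231  10   5  20] z 54.86944554997363 rect [594.4  50.7] [ 9.4 20.2] 4.667764663696289
(46, 58) [344 233   7   8  18] z 56.02690099807098 rect [586.4  41.6] [11.8 14. ] 25.595726013183594
(46, 58) [340 236  18  17 100] z 56.15149827533928 rect [571.8  38.3] [35.7 35.8] 7.4225850105285645
(46, 58) [349 298  18   9 120] z 52.091636252469634 rect [442.3  18. ] [14.9 38.9] 8.592058181762695
(72, 88) [308 178  43  14 317] z 79.40924645420164 rect [700.3  81.4] [17.8 93.6] 9.616259574890137
(72, 88) [318 191   8   8  45] z 80.47453023634837 rect [676.2  97.9] [14.4 15.9] 34.65971374511719
(72, 88) [322 204   8   8  45] z 80.46308555292386 rect [647.5  88.7] [14.5 13.7] 36.85439682006836
(72, 88) [324 216   8   8  49] z 81.13035115158603 rect [620.2  84.6] [15.  14.7] 36.820770263671875
(72, 88) [316 225  40  10 163] z 79.4132624761666 rect [599.4  66.9] [ 8.4 86.2] 9.314398765563965
(72, 88) [342 250  18   8  86] z 79.00628255920232 rect [547.   34.5] [10.5 38. ] 9.259020805358887
all ((580.1084594726562, 64.36726379394531), (339.509033203125, 177.0147247314453), 0.37143778800964355)
```

View pics/crop.png

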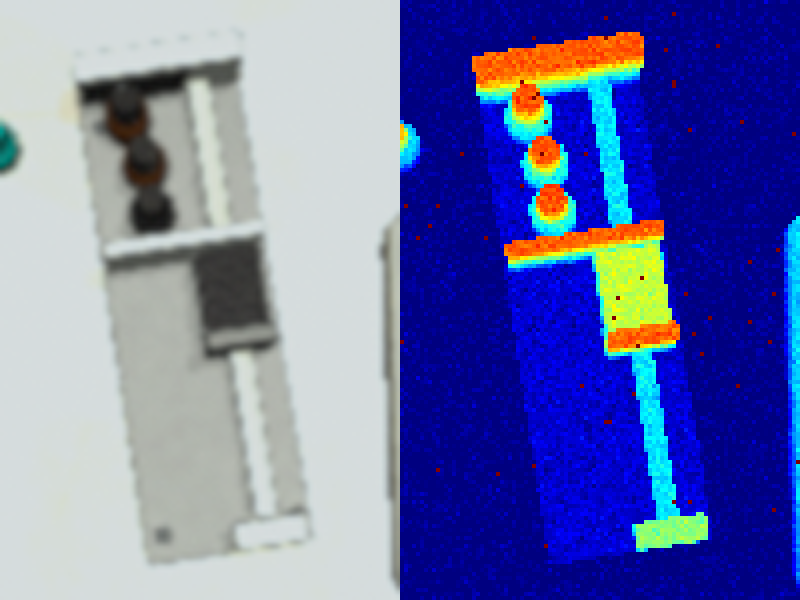

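The crop shows the pad pocket at about (236,290), its back rest at (240,337), the end stop at (273,530) and bottles at (125,105), (143,155) and (152,205). The fit gives heading ≈ 9.2° and pad centre ≈ (575.5, 39.2). The stop-to-fence distance and the heights check out. First I turn the tool about its z to line up with the bar, closing the hand as it turns.

Run:
```python
from h import *
s=env.state(); y=s["tcp_rot"]; print(y, np.degrees(y), "turn wz", -(189.2-np.degrees(y[2])%360))
a=np.radians(9.2); d=np.array([575.5,39.2])-4*np.array([np.cos(a),np.sin(a)])-s["eef_pos"][:2]
print("tool x",d@[-np.cos(a),-np.sin(a)],"tool y",d@[-np.sin(a),np.cos(a)])
```

```text
[3.14150035e+00 2.06177247e-05 2.90975137e+00] [1.79994711e+02 1.18130861e-03 1.66716473e+02] turn wz -22.483526991838943
tool x -331.3824531883291 tool y -630.8308803461854
```

Call:
{"fn": "jog_arm", "kwargs": {"motion": [[0,0,-7.5,0,0,0,0],[0,0,-7.5,0,0,0,0],[0,0,-7.5,0,0,0,0],[0,0,0,-20,-40,0,0],[0,0,0,-20,-40,0,0],[0,0,0,-20,-40,0,0],[0,0,0,-20,-40,0,0],[0,0,0,-20,-40,0,0],[0,0,0,-20,-40,0,0],[0,0,0,-20,-40,0,0]]}}

```text
t: 2.1
eef_pos: [327.3, 353.1, 292.4]
tcp_rot: [3.141, 0.001, -2.981]
ft_force: [1.0, 0.3, 0.5]
opening: 0.028
grip_force: 0.0
```

Call:
{"fn": "jog_arm", "kwargs": {"motion": [[0,0,0,-20,-40,0,0],[0,0,0,-20,-40,0,0],[0,0,0,-20,-40,0,0],[0,0,0,-20,-40,0,0],[0,0,0,-20,-40,0,0],[0,0,0,-20,-40,0,0],[0,0,0,-20,-40,0,0],[0,0,0,-20,-40,0,0],[0,0,0,-11,-30,0,0],[0,0,0,0,0,0,0]]}}

```text
t: 3.35
eef_pos: [552.2, 34.7, 292.0]
tcp_rot: [3.142, 0.0, -2.983]
ft_force: [-0.1, 0.3, 0.2]
opening: 0.009
grip_force: 0.0
```

```bash
cat > w.py <<'E'
from h import *
s=env.state(); a=np.radians(9.2); d=np.array([575.5,39.2])-s["eef_pos"][:2]
print("t",s["t"],s["eef_pos"],np.degrees(s["tcp_rot"]),"F",s["ft_force"],s["opening"],"tip z",s["eef_pos"][2]-env.nose_length)
print("to pad centre: tool x %.1f y %.1f"%(d@[-np.cos(a),-np.sin(a)],d@[-np.sin(a),np.cos(a)]))
E
python3 w.py
```

```text
t 3.35 [552.17326231  34.68496172 291.97065501] [ 1.79999582e+02  1.47013211e-03 -1.70927448e+02] F [-0.0623089   0.33266274  0.18551301] 0.009155272105117584 tip z 214.37065501097084
to pad centre: tool x -23.7 y 0.7
```

Call:
{"fn": "jog_arm", "kwargs": {"motion": [[0,0,0,-10,0.7,0,0],[0,0,0,-10,0,0,0],[0,0,0,0,0,40,0],[0,0,0,0,0,40,0],[0,0,0,0,0,38,0],[0,0,0,0,0,0,0],[0,0,0,0,0,0,0]]}}

```text
t: 4.22
eef_pos: [571.8, 40.7, 175.4]
tcp_rot: [-3.141, 0.001, -2.98]
ft_force: [-0.3, -0.4, 1.3]
opening: 0.008
grip_force: 0.0
```

```bash
python3 w.py
python3 - <<'E'
from h import *
c=env.read_camera("scene"); im=c["color"][190:350,220:400,::-1].copy()
cv2.imwrite("pics/s2.png",cv2.resize(im,None,fx=3.5,fy=3.5,interpolation=cv2.INTER_CUBIC))
E
```

```text
t 4.225 [571.78791109  40.65415574 175.43564208] [-1.79989493e+02  7.94318685e-02 -1.70740052e+02] F [-0.26279787 -0.41469076  1.27306811] 0.008254180331225953 tip z 97.83564207751338
to pad centre: tool x -3.4 y -2.0
```

View pics/s2.png

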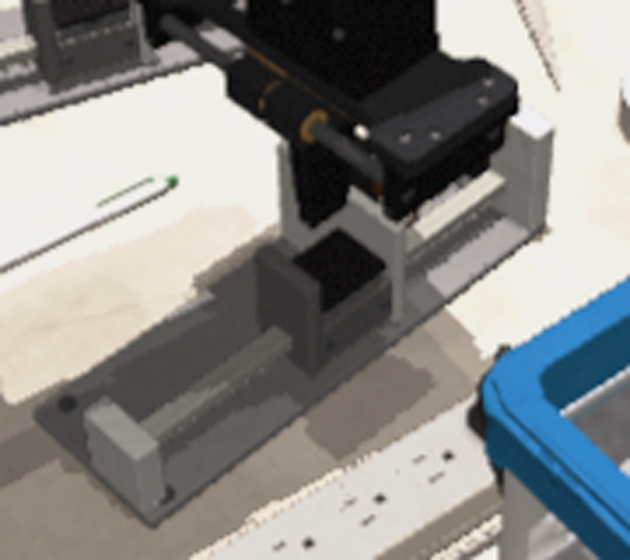

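The fingertip shows at about crop (325,215), above the pocket at (340,270). I'll check that against its projected position.

Run:
```python
from h import *
s=env.state();p=s["eef_pos"]
c=env.read_camera("scene")
f=lambda P:(w2p(c,P)-[220,190])*3.5
a=np.radians(9.2);X=np.array([np.cos(a),np.sin(a),0]);Y=np.array([-np.sin(a),np.cos(a),0])
t=p-[0,0,env.nose_length]
for i in (-10,10):
  for j in (-12,12): print("tip",i,j,f(t+i*X+j*Y).round())
print("root",f(p).round(), "body ends",f(p+90*Y).round(),f(p-90*Y).round())
print("pad",f(np.array([575.5,39.2,58])).round())
t=cloud(c); 
for u,v in [(311,249),(309,240),(334,247),(330,245)]: print((u,v),t[v,u].round())
c=env.read_camera("top"); T=cloud(c); k=(np.abs(T[...,0]-572)<70)&(np.abs(T[...,1]-40)<130)&(T[...,2]>85)
print(k.sum())
```

```text
tip -10 -12 [[324. 232.]]
tip -10 12 [[290. 206.]]
tip 10 -12 [[355. 211.]]
tip 10 12 [[320. 186.]]
root [[319.  89.]] body ends [[189.  -1.]] [[464. 191.]]
pad [[332. 263.]]
(311, 249) [564.  31. 113.]
(309, 240) [560.  31. 135.]
(334, 247) [554. -46. 188.]
(330, 245) [550. -41. 190.]
5258
```

The tool projects where it should, and the pad sits up to a few mm towards −y. So I shift y by −3 and go down.

Call:
{"fn": "jog_arm", "kwargs": {"motion": [[0,0,0,0,-3,0,0],[0,0,0,0,0,18,0],[0,0,0,0,0,16,0],[0,0,0,0,0,0,0]]}}

```text
t: 4.88
eef_pos: [571.2, 37.1, 139.2]
tcp_rot: [3.141, -0.002, -2.981]
ft_force: [0.6, -0.1, 0.2]
opening: 0.001
grip_force: 0.0
```

Call:
{"fn": "jog_arm", "kwargs": {"motion": [[0,0,0,0,0,4,0],[0,0,0,0,0,4,0],[0,0,0,0,0,0,0]]}}

```text
t: 5.25
eef_pos: [571.8, 37.2, 132.5]
tcp_rot: [-3.141, 0.001, -2.981]
ft_force: [-0.4, -0.6, 3.2]
opening: 0.006
grip_force: 1.8
```

```bash
python3 w.py
```

```text
t 5.25 [571.83662958  37.16232218 132.4701036 ] [-1.79992375e+02  4.59308737e-02 -1.70779331e+02] F [-0.43848265 -0.62117574  3.15938148] 0.005809348021799268 tip z 54.87010360348704
to pad centre: tool x -3.9 y 1.4
```

Call:
{"fn": "jog_arm", "kwargs": {"motion": [[0,0,0,0,0,2,0],[0,0,0,0,0,2,0],[0,0,0,0,0,0,0],[0,0,0,0,0,0,0]]}}

```text
t: 5.75
eef_pos: [571.8, 37.2, 128.4]
tcp_rot: [-3.141, 0.001, -2.981]
ft_force: [0.5, -1.7, 6.0]
opening: 0.002
grip_force: 2.7
```

Pressed about 7 mm. Now I push along tool +x, towards the stop.

Call:
{"fn": "jog_arm", "kwargs": {"motion": [[0,0,0,5,0,0,0],[0,0,0,5,0,0,0],[0,0,0,6,0,0,0],[0,0,0,8,0,0,0],[0,0,0,8,0,0,0],[0,0,0,0,0,0,0]]}}

```text
t: 6.5
eef_pos: [539.7, 32.0, 128.4]
tcp_rot: [-3.142, 0.0, -2.981]
ft_force: [-1.5, -1.8, 5.6]
opening: 0.001
grip_force: 2.7
```

```bash
python3 w.py
python3 - <<'E'
from h import *
c=env.read_camera("scene"); im=c["color"][190:350,220:400,::-1].copy()
cv2.imwrite("pics/s3.png",cv2.resize(im,None,fx=3.5,fy=3.5,interpolation=cv2.INTER_CUBIC))
E
```

```text
t 6.5 [539.71311603  31.99193357 128.43220398] [-1.79999074e+02  5.83395585e-03 -1.70782702e+02] F [-1.48377534 -1.75863873  5.60244093] 0.0010051010378942986 tip z 50.83220398079162
to pad centre: tool x -36.5 y 1.4
```

View pics/s3.png

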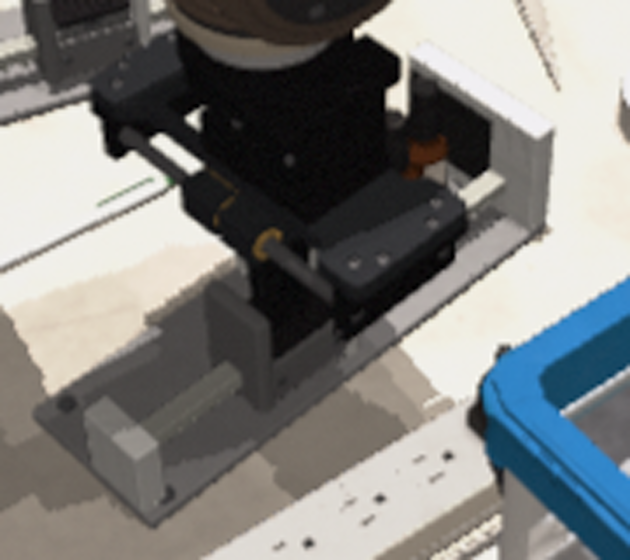

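The back rest has moved from about crop (290,300) to (240,345). That is more than one tooth at low force, so the ratchet is free. I keep pushing.

Call:
{"fn": "jog_arm", "kwargs": {"motion": [[0,0,0,8,0,0,0],[0,0,0,8,0,0,0],[0,0,0,8,0,0,0],[0,0,0,8,0,0,0],[0,0,0,8,0,0,0],[0,0,0,8,0,0,0],[0,0,0,5,0,0,0],[0,0,0,0,0,0,0]]}}

```text
t: 7.55
eef_pos: [487.8, 23.6, 128.5]
tcp_rot: [-3.142, 0.001, -2.981]
ft_force: [0.1, 0.7, 4.9]
opening: 0.008
grip_force: 2.7
```

Call:
{"fn": "jog_arm", "kwargs": {"motion": [[0,0,0,3,0,0,0],[0,0,0,3,0,0,0],[0,0,0,0,0,0,0]]}}

```text
t: 7.92
eef_pos: [482.5, 22.7, 128.6]
tcp_rot: [-3.141, 0.003, -2.981]
ft_force: [2.9, -0.0, 5.4]
opening: 0.01
grip_force: 2.6
```

Call:
{"fn": "jog_arm", "kwargs": {"motion": [[0,0,0,2,0,0,0],[0,0,0,2,0,0,0],[0,0,0,2,0,0,0],[0,0,0,0,0,0,0]]}}

```text
t: 8.43
eef_pos: [479.8, 22.1, 128.8]
tcp_rot: [-3.14, 0.011, -2.982]
ft_force: [20.2, 10.2, -6.7]
opening: 0.003
grip_force: 12.4
```

Contact at 20 N means it is on the end stop. I ease off 3 mm and lift straight up.

Call:
{"fn": "jog_arm", "kwargs": {"motion": [[0,0,0,-3,0,0,0],[0,0,0,0,0,-4,0],[0,0,0,0,0,-8,0],[0,0,0,0,0,-20,0],[0,0,0,0,0,-40,0],[0,0,0,0,0,-40,0],[0,0,0,0,0,-40,0],[0,0,0,0,0,0,0]]}}

```text
t: 9.43
eef_pos: [479.0, 22.2, 282.3]
tcp_rot: [-3.141, 0.004, -2.981]
ft_force: [-0.6, -1.5, -1.2]
opening: 0.007
grip_force: 0.0
```

Call:
{"fn": "jog_arm", "kwargs": {"motion": [[0,0,0,20,40,0,0],[0,0,0,20,40,0,0],[0,0,0,0,50,0,0],[0,0,0,0,50,0,0],[0,0,0,0,50,0,0],[0,0,0,0,0,0,0]]}}

```text
t: 10.18
eef_pos: [401.2, 244.9, 278.9]
tcp_rot: [-3.141, -0.002, -2.977]
ft_force: [0.5, -0.4, -0.3]
opening: 0.006
grip_force: 0.0
```

```bash
python3 w.py
python3 - <<'E'
from h import *
np.set_printoptions(precision=1,suppress=True)
c=env.read_camera("top"); X=cloud(c); Z=X[...,2]
m=np.zeros(Z.shape,bool); m[170:318,298:375]=1
for lo,hi in [(46,66),(72,88)]:
    n,l,s,ce=cv2.connectedComponentsWithStats((m&(Z>lo)&(Z<hi)).astype(np.uint8))
    for i in range(1,n):
        if s[i,4]>18:
            r=cv2.minAreaRect(X[l==i][:,:2].astype(np.float32)); print((lo,hi),Z[l==i].mean(),np.array(r[0]),np.array(r[1]))
cv2.imwrite("pics/t4.png",cv2.resize(c["color"][160:320,180:400,::-1],None,fx=3.5,fy=3.5,interpolation=cv2.INTER_CUBIC))
E
```

```text
t 10.175 [401.19208624 244.89714179 278.88896871] [-1.79985873e+02 -1.34770802e-01 -1.70553797e+02] F [ 0.47503789 -0.41102818 -0.2833446 ] 0.0057028771097575245 tip z 201.2889687087639
to pad centre: tool x -139.2 y -230.9
(46, 66) 55.28452340543008 [695.4  63.7] [ 2.7 58.9]
(46, 66) 56.05531921212299 [686.1 114.7] [ 3.  22.6]
(46, 66) 58.08698926161179 [492.8  29.4] [46.6 42.7]
(46, 66) 52.19324730193833 [442.3  17.9] [15.  39.1]
(72, 88) 79.49932364377278 [700.1  81.1] [17.4 94.2]
(72, 88) 81.19775672128962 [675.7  98.2] [14.9 15.2]
(72, 88) 80.71682018126101 [646.6  88.9] [15.  14.8]
(72, 88) 80.50455541710738 [620.7  84.5] [14.8 15.3]
(72, 88) 79.64348653713843 [516.1  52.9] [ 8.3 87.3]
(72, 88) 79.47559248226219 [463.4  21.2] [10.2 38.2]
```

View pics/t4.png

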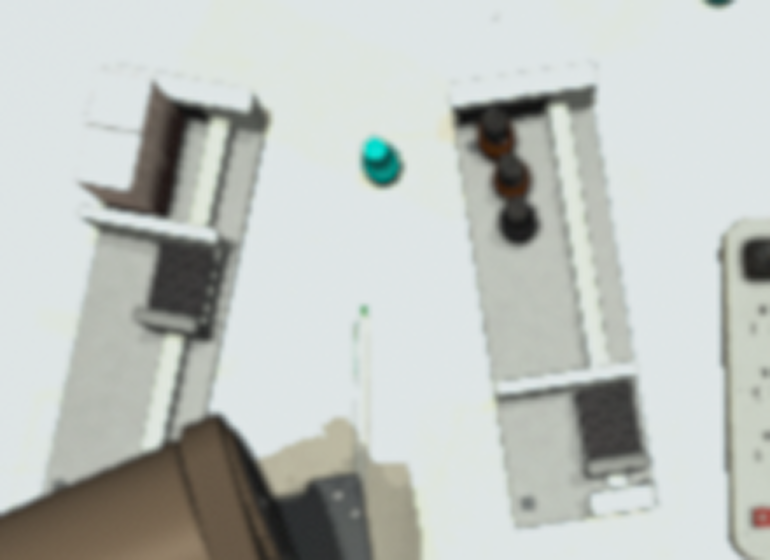

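The jaw is fully back: the gap to the fence is ≈ 174.6 mm, so the jaw is at ≈ 0.1146. The pad is up at 58 mm, the bottles at (495,130), (512,175) and (518,220) are where they were, and the hand is clear. I hand in.

```bash
python3 -c "
from cell import env
print(env.job_done())"
```

```text
the job is handed in; nothing more can be done
None
```

I handed the job in with the bottles' clamp open: by the last camera check its jaw was about 0.1146 m back (0.115 is fully home), the pad was up, the bottles were in place and the hand was clear; no verdict came back.

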